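# Fit a grinding point in the chuck of a bench spindle

### The arm

A 7-joint arm with a two-finger parallel gripper is mounted at the origin on a cart in front of the work surface, level with it; the furniture and walls round the work are solid. World frame = base frame: x ahead of the robot, y to its left, z up, the work surface at z = 0. Lengths are in m, angles in rad, forces in N, time in s.
With the tool pointing down it reaches from about 0.4 to 0.85 m from the base axis. Payload 4.5 kg.
Tool frame: the origin (TCP) lies at the very end of the fingers, on their centre line; the grasp point (between the pads) lies 19 mm behind it; z points along the fingers, y is the line along which they close (so a half turn about z gives the same grasp; the last joint's range is limited). The gripper opens to 88 mm and grips with 3 to 60 N. Pads are 18 mm wide; open, the fingers measure 123 mm over their backs; the gripper's body (75 mm by 187 mm) begins 45 mm behind the grasp point.
Start: joints at [1.203, 0.689, -0.195, 1.565, 0.157, 0.902, -0.215], TCP at [0.244, -0.575, 0.239] pointing down, gripper open.
Joint ranges: [-3.01, 3.01], [-0.46, 2.08], [-1.47, 1.51], [0.13, 2.56], [-1, 4.14], [0.04, 2.09], [-2.66, 2.66]. Speed limits (rad/s): [2.57, 2.57, 3.14, 3.14, 3.14, 3.14, 3.14].

### API

Orientations are given as a unit quaternion [x, y, z, w].
In Python, from plant import r gives the robot as it stands. The module is installed in compiled form; this text tells all that it offers.
- The arm moves only by the shell command python3 -m pendant 'ROWS' [FORCE]. ROWS is JSON, one flat list of numbers, 7 for each row, row after row: the opening, from 0 (shut) to 1 (fully open), then the shift along the tool's x, y, z scaled (see below), then the turn, a rotation vector about the tool's x, y, z scaled (see below). A call has 1 to 12 rows; each row is the pose to reach, as a shift and turn from the pose commanded when the call began, along the tool's axes at that moment; what a row does not reach only later rows make up. The controller multiplies each number of a shift by 0.15 m and each number of a turn by pi/2 rad. A row lasts 1/10 s, in which the tool goes at most 50 mm and 8.59 degrees, less where a joint would pass 70% of its speed; a pose out of reach is approached as far as the arm can. A call with a number of a shift or a turn outside -1 to 1 is refused whole. A call with a gripper value outside its range is refused whole. The fingers move at their own pace and stop on an object; FORCE is the grip in N (left out, the last holds). Time passes only in rows, so rows that repeat a pose let the fingers close. It gives the time, the measured TCP pose, the force, the opening and the grip force at its end, in the units of the state.
- r.get_state(): the state, without advancing time (a new reading comes with each control period).
- r.snapshot(name): name is "side" or "top" or "wrist"; returns a dict with "img" (400x640x3 uint8, red, green, blue), "mtx" (3x3 intrinsics, pixels), "k1" (the pictures are not rectified: a ray, as slopes to the right and down, at radius r is drawn at 1 + k1 r^2 times it, then the intrinsics apply), "cam_to_world" (4x4, takes a point from camera to world coordinates). Camera axes: x right, y up, looking along -z (the intrinsics and any distortion apply to the point x, -y, -z); pixel columns grow to the right and rows downward; lengths in m; the calibration is good to about 2 mm. A picture is of the moment at which its call begins. There is no depth.
- r.finish_job(): hands the job in; it is judged then, once.
The state is a dict: "clock": time; "q": joint angles; "qd": joint speeds; "joint_torque": joint torques, N m; "tool_pos": TCP position; "eef_rot": TCP orientation; "contact_force": force on the tool from outside, world axes, zero at the start; "moment": the same for the moment, N m; "opening": opening from 0.0 (shut) to 1.0 (fully open); "finger_force": force on a finger pad.
Only numpy, scipy, OpenCV 4.12 (cv2) and the standard library are available. Lean on these libraries where they do the work, as an engineer would, in place of code of your own. Each camera call takes 0.05 s, during which the arm holds its last target. There are 200 camera calls.

### The job

Fit the pink grinding point in the inclined chuck of the small bench spindle: open the closed chuck fully by turning its sleeve anticlockwise (seen looking into the mouth), take the pink stone out of the wooden block, push its steel shank through the mouth all the way to the bottom, then turn the sleeve clockwise to its stop so that the jaws grip the shank. Leave the green stone in its hole and do not disturb the small parts lying about.

Things in the scene. Friction and masses are not known exactly. Their poses are not given: they have to be found in the camera images.
- spindle: Fixed bench spindle: dark base plate 135 x 104 mm, grey cheeks, green ribbed motor 57 mm across and 54 mm long, carrying a keyless chuck that leans 35 degrees (0.61 rad) from vertical towards the spindle's own -x side. Origin on the bench about below the mouth; x runs back to the motor, z up.
- chuck_mouth (a point): Centre of the chuck's mouth, on the chuck axis, at its foremost end. z points out of the chuck along its axis (up and towards the robot). The round hole is 12.6 mm wide, with a countersink about 4 mm deep and 20 mm wide round it. The hole bottom lies 34.5 mm below this point along -z.
- chuck_floor (a point): Centre of the bottom of the chuck's bore, where the tip of the shank must rest; same axes as chuck_mouth, 34.5 mm below it along -z.
- sleeve_grip (a point): Point on the chuck axis inside the black ribbed turning sleeve; same axes as chuck_mouth, 18.5 mm below it. The sleeve is 41 mm across, from 15 mm below to 13 mm above this point; grip it along the chuck axis, fingers either side, also with the stone between them (a fitted stone ends 52 mm above this point). Behind it: a 34 mm collar, then the motor nose 36 mm below this point.
- sleeve (a joint): Angle of the sleeve, rad: 0 = jaws fully open (7.0 mm from the axis), the sleeve's white line at the white dot on the nose (red dot: tight); grows clockwise seen looking into the mouth; 1.2 = stop, jaws shut (4.6 mm from the axis); the jaws touch a 10 mm shank at 1.0. It stays where it is left; both ends have firm stops. It starts nearly shut.
- block: Fixed wooden holder block, 50 x 110 x 36 mm (x, y, z), with two holes 11.5 mm wide and 30 mm deep at y = -30 and +30 mm. Origin at the centre of its underside, z up.
- pink_stone: Pink mounted grinding point, 68 mm long, 50 g, standing upright in one hole of the block: steel shank 10 mm thick and 44 mm long below, pink cylindrical stone 18 mm thick and 24 mm long above. Origin at the centre of the shank's tip, z along the shank towards the stone. Which hole it stands in varies.
- green_stone: Dark green mounted grinding point of the same shape, in the other hole of the block; it stays there. Origin at the tip of its shank.
- grommet: Black rubber grommet ring, 30 mm across, 8 mm high, lying on the bench; origin at the centre of its underside. Leave alone.
- relay: Black relay cube, 25 x 20 x 24 mm, on the bench; origin at the centre of its underside. Leave alone.

How it is judged:
On the way, in this order (a step that is already met when the one before it is completed fails the run):
1. the sleeve is turned anticlockwise until the chuck is open (sleeve below 0.2 rad) (value of joint sleeve below 0.2 rad), for 0.2 s.
2. the pink stone's shank is in the open chuck to the bottom (tip within 4 mm of the bore's bottom, in line with the chuck) (z of pink_stone in the frame of chuck_floor below 0.003 m and distance between pink_stone and chuck_floor below 0.004 m and angle between the z axis of pink_stone and the z axis of chuck_floor, either way round below 0.09 rad and value of joint sleeve below 0.5 rad), for 0.2 s.
At the end, for the whole second after the job is handed in: The pink stone's shank stands in the chuck with its tip within 4 mm of the bottom of the bore and within 0.09 rad of the chuck axis, at rest; the sleeve is turned clockwise past 1.05 rad so that the jaws grip the shank; the green stone stands in its hole (within 15 mm of its start) (z of pink_stone in the frame of chuck_floor below 0.003 m and distance between pink_stone and chuck_floor below 0.004 m and angle between the z axis of pink_stone and the z axis of chuck_floor, either way round below 0.09 rad and value of joint sleeve above 1.05 rad and linear speed of pink_stone below 0.02 m/s and distance of green_stone from where it was at the start of the episode below 0.015 m); the robot touches nothing.
It fails at once if the green stone is taken out or knocked (moved over 15 mm) (distance of green_stone from where it was at the start of the episode above 0.015 m).
It fails at once if the grommet or the relay is disturbed (moved over 30 mm) (distance of any of grommet, relay from where it was at the start of the episode above 0.03 m).
It also fails if it takes over 61 s, if anything falls off the work surface, if the arm or the gripper's body presses on something with over 40 N, if the wrist force passes 120 N, or if a joint passes its speed limit or range.

## Working session

There is one attempt and no reset: what is moved stays moved. The work goes in short steps, Python scripts to look and compute and a shell command to move; the robot and the scene stay as the last step left them, time stands still between calls to the robot, and variables do not carry over. Pictures are saved under pics/ and viewed, at most 13 in all, crops included, and the job is handed in when it is done.

```bash
mkdir -p pics; python3 - <<'E'
from plant import r
import cv2,numpy as np,pickle
s=r.get_state(); print({k:np.round(v,3) for k,v in s.items()})
d={}
for n in("side","top"):
    c=r.snapshot(n); d[n]=c
    cv2.imwrite(f"pics/{n}0.png",c["img"][:,:,::-1]); print(n,np.round(c["mtx"],1).tolist(),c["k1"],np.round(c["cam_to_world"],3).tolist())
pickle.dump(d,open("d0.pkl","wb"))
E
```

```text
{'clock': np.float64(0.0), 'q': array([ 1.203,  0.69 , -0.195,  1.566,  0.157,  0.903, -0.215]), 'qd': array([ 0.001,  0.002, -0.001,  0.001,  0.001,  0.   , -0.001]), 'joint_torque': array([-1.0000e-03, -5.2756e+01, -1.2670e+00, -1.5343e+01, -5.3000e-02,
        7.0000e-03,  0.0000e+00]), 'tool_pos': array([ 0.244, -0.575,  0.238]), 'eef_rot': array([ 0.98 ,  0.2  , -0.   , -0.001]), 'contact_force': array([-0.779,  0.258,  0.409]), 'moment': array([-0.028,  0.02 ,  0.001]), 'finger_force': np.float64(0.0), 'opening': np.float64(1.001)}
side [[483.4, 0.0, 324.4], [0.0, 483.4, 195.7], [0.0, 0.0, 1.0]] -0.06770507223725192 [[-1.0, -0.021, -0.005, 0.524], [0.004, -0.417, 0.909, 0.778], [-0.021, 0.909, 0.417, 0.478], [0.0, 0.0, 0.0, 1.0]]
top [[384.5, 0.0, 313.2], [0.0, 384.5, 199.0], [0.0, 0.0, 1.0]] -0.07131335948017456 [[-0.02, 0.998, -0.052, 0.482], [-1.0, -0.021, -0.014, 0.018], [-0.015, 0.052, 0.999, 0.969], [0.0, 0.0, 0.0, 1.0]]
```

View pics/side0.png

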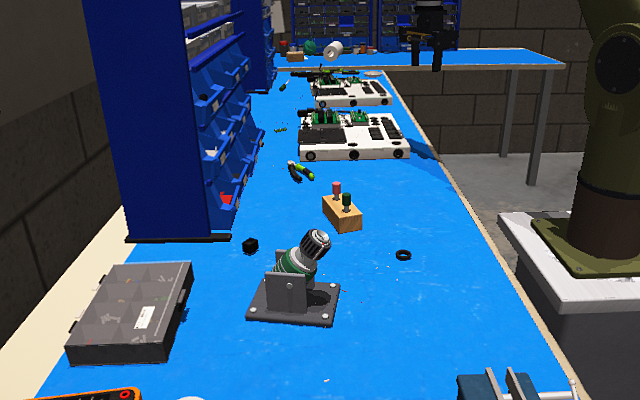

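View pics/top0.png

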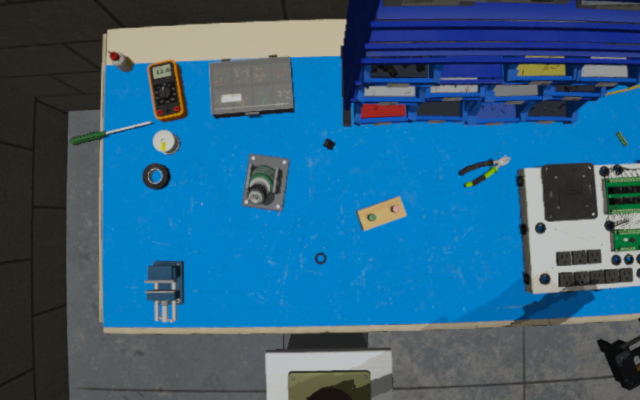

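The side view shows the chuck mouth near (320,238), the block with pink (337,187) and green (346,199). The top view shows the spindle plate around (265,182), mouth near (255,200), pink (393,209), green (371,216), relay (329,144) and grommet (320,258).

```bash
cat > h.py <<'E'
import numpy as np,cv2,pickle
from scipy.spatial.transform import Rotation as R
def ray(c,u,v):
    K=c["mtx"]; p=cv2.undistortPoints(np.array([[[u,v]]],float),K,np.array([c["k1"],0,0,0.]))[0,0]
    T=c["cam_to_world"]; d=T[:3,:3]@np.array([p[0],-p[1],-1]); return T[:3,3],d/np.linalg.norm(d)
def plane(c,u,v,z):
    o,d=ray(c,u,v); return o+d*(z-o[2])/d[2]
def tri(*obs):
    A=np.zeros((3,3));b=np.zeros(3);rs=[ray(*o) for o in obs]
    for o,d in rs:
        P=np.eye(3)-np.outer(d,d);A+=P;b+=P@o
    x=np.linalg.solve(A,b); return x,[round(1000*np.linalg.norm(np.cross(x-o,d)),1) for o,d in rs]
def proj(c,X):
    T=c["cam_to_world"];p=T[:3,:3].T@(np.array(X)-T[:3,3]);p=np.array([p[0],-p[1],-p[2]])/-p[2]*1
    p=T[:3,:3].T@(np.array(X)-T[:3,3]);x,y=p[0]/-p[2],-p[1]/-p[2];f=1+c["k1"]*(x*x+y*y)
    K=c["mtx"];return K[0,0]*x*f+K[0,2],K[1,1]*y*f+K[1,2]
E
python3 - <<'E'
from h import *
d=pickle.load(open("d0.pkl","rb"))
s,t=d["side"],d["top"]
def cents(c,lo,hi,roi,name):
    h=cv2.cvtColor(c["img"],cv2.COLOR_RGB2HSV);m=cv2.inRange(h,lo,hi);x0,y0,x1,y1=roi;k=np.zeros_like(m);k[y0:y1,x0:x1]=m[y0:y1,x0:x1]
    cs=max(cv2.findContours(k,0,2)[0],key=cv2.contourArea);r=cv2.minAreaRect(cs);print(name,r,cv2.boundingRect(cs));return cs
cents(t,(165,60,60),(180,255,255),(380,200,405,220),"pinkT")
cents(s,(165,60,60),(180,255,255),(325,175,350,200),"pinkS")
cents(t,(45,60,20),(90,255,255),(360,208,380,225),"greenT")
cents(s,(45,60,20),(90,255,255),(335,188,360,212),"greenS")
cs=cents(t,(8,60,60),(25,255,255),(350,190,412,235),"blockT")
print([np.round(plane(t,*p,0.036),3).tolist() for p in cv2.boxPoints(cv2.minAreaRect(cs))])
# plate: non-blue
h=cv2.cvtColor(t["img"],cv2.COLOR_RGB2HSV);m=255-cv2.inRange(h,(98,120,60),(115,255,255));k=np.zeros_like(m);k[145:220,230:300]=m[145:220,230:300]
cs=max(cv2.findContours(k,0,2)[0],key=cv2.contourArea);q=cv2.boxPoints(cv2.minAreaRect(cs));print(q.round(1).tolist(),[np.round(plane(t,*p,0.006),3).tolist() for p in q])
a=cv2.resize(t["img"][148:216,230:302],None,fx=5,fy=5,interpolation=cv2.INTER_CUBIC)
b=cv2.resize(s["img"][215:335,240:345],None,fx=4,fy=4,interpolation=cv2.INTER_CUBIC)
H=max(a.shape[0],b.shape[0]);im=np.zeros((H,a.shape[1]+b.shape[1],3),np.uint8);im[:a.shape[0],:a.shape[1]]=a;im[:b.shape[0],a.shape[1]:]=b
cv2.imwrite("pics/c1.png",im[:,:,::-1])
E
```

```text
Traceback (most recent call last):
ValueError: max() iterable argument is empty
```

```bash
python3 - <<'E'
from h import *
d=pickle.load(open("d0.pkl","rb"))
s,t=d["side"],d["top"]
def cents(c,f,roi,name):
    x0,y0,x1,y1=roi;i=c["img"].astype(int);m=(f(i[...,0],i[...,1],i[...,2])*255).astype(np.uint8);k=np.zeros_like(m);k[y0:y1,x0:x1]=m[y0:y1,x0:x1]
    C=cv2.findContours(k,0,2)[0]
    if not C: print(name,"none",c["img"][(y0+y1)//2,(x0+x1)//2]);return
    cs=max(C,key=cv2.contourArea);print(name,np.round(cv2.minAreaRect(cs)[0],1),cv2.boundingRect(cs));return cs
pk=lambda r,g,b:(r>g*1.4)&(b>g*.9)&(r>90)
gr=lambda r,g,b:(g>r*1.25)&(g>b*1.1)
cents(t,pk,(380,200,405,220),"pinkT"); cents(s,pk,(325,175,350,200),"pinkS")
cents(t,gr,(360,208,380,225),"greenT"); cents(s,gr,(335,188,360,212),"greenS")
cs=cents(t,lambda r,g,b:(r>b*1.2),(350,190,412,235),"blockT")
print([np.round(plane(t,*p,0.036),3).tolist() for p in cv2.boxPoints(cv2.minAreaRect(cs))])
cs=cents(t,lambda r,g,b:~((b>1.6*r)&(b>g*1.15)),(230,145,300,220),"plate")
q=cv2.boxPoints(cv2.minAreaRect(cs));print(q.round(1).tolist(),[np.round(plane(t,*p,0.006),3).tolist() for p in q])
a=cv2.resize(t["img"][148:216,230:302],None,fx=5,fy=5,interpolation=cv2.INTER_CUBIC)
b=cv2.resize(s["img"][215:335,240:345],None,fx=4,fy=4,interpolation=cv2.INTER_CUBIC)
H=max(a.shape[0],b.shape[0]);im=np.zeros((H,a.shape[1]+b.shape[1],3),np.uint8);im[:a.shape[0],:a.shape[1]]=a;im[:b.shape[0],a.shape[1]:]=b
cv2.imwrite("pics/c1.png",im[:,:,::-1])
E
```

```text
pinkT [392.  208.5] (392, 208, 1, 2)
pinkS [335.5 188. ] (332, 182, 8, 13)
greenT [371.4 217.2] (368, 214, 7, 7)
greenS [346. 199.] (343, 193, 7, 13)
blockT [380.9 213. ] (357, 197, 49, 33)
[[0.499, -0.072, 0.036], [0.534, -0.178, 0.036], [0.488, -0.193, 0.036], [0.454, -0.087, 0.036]]
plate [265.4 182.5] (242, 154, 47, 57)
[[241.60000610351562, 206.10000610351562], [249.10000610351562, 153.1999969482422], [289.20001220703125, 158.89999389648438], [281.6000061035156, 211.8000030517578]] [[0.519, 0.212, 0.006], [0.653, 0.192, 0.006], [0.636, 0.09, 0.006], [0.502, 0.111, 0.006]]
```

View pics/c1.png

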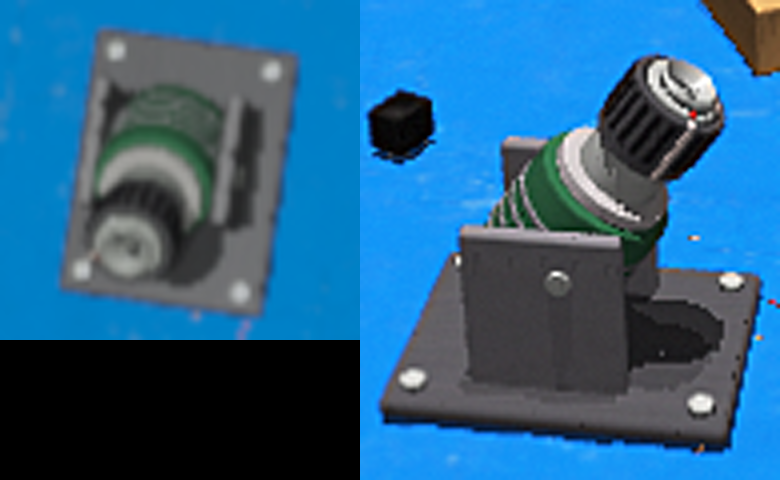

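The crops show the mouth centre at about (254.8,197.4) in the top view and (321.2,235.5) in the side view. The white sleeve line is near the red dot, so the chuck starts nearly shut.

```bash
cat >> h.py <<'E'
def chuckR(yaw_s,roll,tilt=0.611):
    z=-np.array([-np.sin(tilt)*np.cos(yaw_s),-np.sin(tilt)*np.sin(yaw_s),np.cos(tilt)])
    y=np.cross(z,[np.cos(yaw_s),np.sin(yaw_s),0]);y/=np.linalg.norm(y)
    return R.from_matrix(np.c_[np.cross(y,z),y,z])*R.from_rotvec([0,0,roll])
def downR(yaw): return R.from_euler("z",yaw)*R.from_rotvec([np.pi,0,0])
def go(pos,Rt,st=None):
    from plant import r
    st=st or r.get_state();Rn=R.from_quat(st["eef_rot"])
    s=Rn.inv().apply(np.array(pos)-st["tool_pos"])/.15; w=(Rn.inv()*Rt).as_rotvec()/(np.pi/2)
    print("shift",s.round(3).tolist(),"turn",w.round(3).tolist(),"q",np.round(st["q"],2).tolist(),"F",np.round(st["contact_force"],1).tolist())
E
python3 - <<'E'
from h import *
d=pickle.load(open("d0.pkl","rb"))
s,t=d["side"],d["top"]
m,e=tri((t,254.8,197.4),(s,321.2,235.5));print("mouth",m.round(4),e)
print("pink top",tri((t,393,209),(s,336.5,182.5))[0].round(4),"green",tri((t,371.4,216.5),(s,346,194))[0].round(4))
print("pink center",plane(s,336,188,.062).round(4), plane(t,393.5,209,.072).round(4))
ax=np.array([-.567,.085,.819]); g=m-ax*.0185
for roll in(.5,0):go(g+.06*ax,chuckR(-.15,roll))
print("grip",g.round(4))
E
```

```text
mouth [0.5332 0.1579 0.1293] [np.float64(0.7), np.float64(0.7)]
pink top [ 0.5028 -0.1537  0.0803] green [ 0.4858 -0.1038  0.0762]
pink center [ 0.5046 -0.1668  0.062 ] [ 0.5021 -0.1564  0.072 ]
shift [3.549, -3.823, 0.504] turn [-0.011, 0.407, 0.648] q [1.2, 0.69, -0.19, 1.57, 0.16, 0.9, -0.22] F [-0.6, -0.0, 1.2]
shift [3.549, -3.823, 0.504] turn [-0.108, 0.379, 0.34] q [1.2, 0.69, -0.19, 1.57, 0.16, 0.9, -0.22] F [-0.6, -0.0, 1.2]
grip [0.5437 0.1563 0.1141]
```

```bash
python3 -m pendant '[1,0.75,-0.59,-0.2,0,0,0, 1,0.75,-0.59,-0.2,0,0,0, 1,0.75,-0.59,-0.2,0,0,0, 1,0.75,-0.59,-0.2,0,0,0]' 60; python3 -m pendant '[1,0.75,-0.59,-0.2,0,0,0, 1,0.75,-0.59,-0.2,0,0,0, 1,0.75,-0.59,-0.2,0,0,0, 1,0.75,-0.59,-0.2,0,0,0]'; python3 -m pendant '[1,0.75,-0.59,-0.2,0,0,0, 1,0.75,-0.59,-0.2,0,0,0, 1,0.75,-0.59,-0.2,0,0,0, 1,0.75,-0.59,-0.2,0,0,0, 1,0.75,-0.59,-0.2,0,0,0]'
python3 - <<'E'
from h import *
ax=np.array([-.567,.085,.819]); m=np.array([.5332,.1579,.1293])
go(m+.15*ax,chuckR(-.15,.5))
go([.45,0,.32],chuckR(-.15,.5))
E
```

```text
clock: 0.5
tool_pos: [0.3185, -0.4435, 0.2699]
eef_rot: [0.979, 0.205, 0.002, -0.001]
contact_force: [0.4, -1.2, 0.3]
opening: 0.999
finger_force: 0.0
clock: 0.9
tool_pos: [0.3867, -0.3186, 0.2998]
eef_rot: [0.979, 0.205, 0.002, -0.001]
contact_force: [-0.4, 0.4, 0.0]
opening: 1.002
finger_force: 0.0
clock: 1.4
tool_pos: [0.4512, -0.1992, 0.3285]
eef_rot: [0.98, 0.2, -0.0, 0.0]
contact_force: [-1.4, -0.2, 0.2]
opening: 1.003
finger_force: 0.0
shift [0.949, -2.276, 0.507] turn [-0.01, 0.407, 0.649] q [0.47, 0.4, -0.22, 1.82, 0.11, 0.92, -0.97] F [-1.4, -0.2, 0.2]
shift [0.514, -1.225, 0.056] turn [-0.01, 0.407, 0.649] q [0.47, 0.4, -0.22, 1.82, 0.11, 0.92, -0.97] F [-1.4, -0.2, 0.2]
```

```bash
python3 -m pendant '[1,0.41,-0.98,0.04,0,0.1,0.16, 1,0.41,-0.98,0.04,0,0.2,0.32, 1,0.41,-0.98,0.04,0,0.3,0.48, 1,0.41,-0.98,0.04,-0.01,0.407,0.649, 1,0.41,-0.98,0.04,-0.01,0.407,0.649, 1,0.41,-0.98,0.04,-0.01,0.407,0.649, 1,0.41,-0.98,0.04,-0.01,0.407,0.649, 1,0.41,-0.98,0.04,-0.01,0.407,0.649, 1,0.41,-0.98,0.04,-0.01,0.407,0.649, 1,0.41,-0.98,0.04,-0.01,0.407,0.649]'
python3 - <<'E'
from h import *
ax=np.array([-.567,.085,.819]); m=np.array([.5332,.1579,.1293])
go(m+.15*ax,chuckR(-.15,.5))
E
```

```text
clock: 2.4
tool_pos: [0.4532, -0.0417, 0.3507]
eef_rot: [0.907, -0.309, 0.28, -0.047]
contact_force: [-0.8, -0.5, -1.0]
opening: 1.001
finger_force: 0.0
shift [-1.169, -0.951, 0.407] turn [0.015, 0.017, -0.003] q [-0.66, 0.16, 0.65, 2.41, 0.39, 0.04, -2.66] F [-0.8, -0.5, -1.0]
```

```bash
python3 - <<'E'
from h import *
ax=np.array([-.567,.085,.819]); m=np.array([.5332,.1579,.1293])
go(m+.13*ax,chuckR(-.15,-.5))
E
python3 -m pendant '[1,0,0,0,0,0,-0.08, 1,0,0,0,0,0,-0.16, 1,0,0,0,0,0,-0.24, 1,0,0,0,0,0,-0.32, 1,0,0,0,0,0,-0.4, 1,0,0,0,0,0,-0.48, 1,0,0,0,0,0,-0.56, 1,0,0,0,0,0,-0.636, 1,0,0,0,0,0,-0.636, 1,0,0,0,0,0,-0.636]'
python3 - <<'E'
from h import *
ax=np.array([-.567,.085,.819]); m=np.array([.5332,.1579,.1293])
go(m+.13*ax,chuckR(-.15,-.5))
E
```

```text
shift [-1.166, -0.954, 0.541] turn [0.005, 0.023, -0.64] q [-0.66, 0.16, 0.65, 2.41, 0.39, 0.04, -2.66] F [-0.8, -0.5, -1.0]
clock: 3.4
tool_pos: [0.4535, -0.0407, 0.3505]
eef_rot: [0.945, 0.163, 0.269, 0.092]
contact_force: [0.3, -0.2, -0.2]
opening: 1.001
finger_force: 0.0
shift [0.165, -1.49, 0.542] turn [-0.008, 0.021, -0.005] q [-0.54, 0.15, 0.51, 2.41, 0.85, 0.07, -2.13] F [0.3, -0.2, -0.2]
```

```bash
python3 -m pendant '[1,0.08,-0.33,0.1,0,0,0, 1,0.08,-0.66,0.2,0,0,0, 1,0.08,-0.75,0.27,0,0.01,0, 1,0.08,-0.75,0.27,0,0.01,0, 1,0.08,-0.75,0.27,0,0.01,0]'; python3 -m pendant '[1,0.08,-0.33,0.1,0,0,0, 1,0.08,-0.66,0.2,0,0,0, 1,0.08,-0.74,0.27,0,0.01,0, 1,0.08,-0.74,0.27,0,0.01,0, 1,0.08,-0.74,0.27,0,0.01,0, 1,0.08,-0.74,0.27,0,0.01,0]'
python3 - <<'E'
from h import *
from plant import r
ax=np.array([-.567,.085,.819]); m=np.array([.5332,.1579,.1293])
c=r.snapshot("wrist");pickle.dump(c,open("w1.pkl","wb"));cv2.imwrite("pics/w1.png",c["img"][:,:,::-1])
go(m+.13*ax,chuckR(-.15,-.5)); print(proj(c,m),proj(c,m-.0345*ax))
E
```

```text
clock: 3.9
tool_pos: [0.4607, 0.0751, 0.3195]
eef_rot: [0.947, 0.168, 0.259, 0.091]
contact_force: [-0.4, -0.8, 0.2]
opening: 1.0
finger_force: 0.0
clock: 4.5
tool_pos: [0.4653, 0.1803, 0.2791]
eef_rot: [0.948, 0.162, 0.256, 0.094]
contact_force: [0.2, 0.6, -0.0]
opening: 0.996
finger_force: 0.0
shift [-0.191, -0.013, 0.233] turn [-0.009, 0.038, -0.004] q [-1.25, 0.5, 0.78, 2.33, 0.83, 0.04, -2.65] F [-0.2, -0.1, -0.2]
(np.float64(325.0561410201711), np.float64(197.74786700315815)) (np.float64(325.5115052808156), np.float64(186.34300176469563))
```

View pics/w1.png

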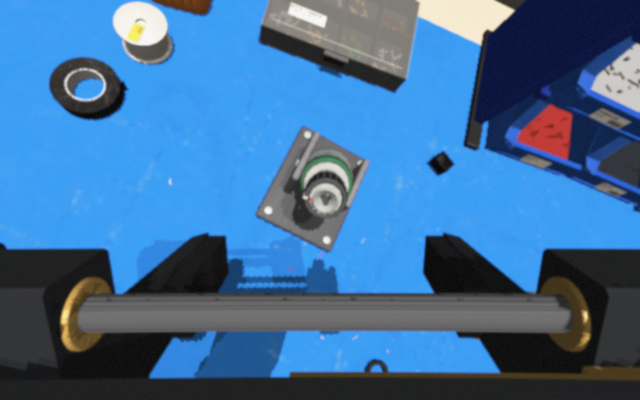

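The wrist view shows the mouth at about (327,198), within 2 px of the prediction (325,198). The wrist joints are at their limits, so I'll turn the tool half a turn to reach the other wrist branch.

```bash
python3 -m pendant '[1,0,0,0,0,0,-0.09, 1,0,0,0,0,0,-0.18, 1,0,0,0,0,0,-0.27, 1,0,0,0,0,0,-0.36, 1,0,0,0,0,0,-0.45, 1,0,0,0,0,0,-0.54, 1,0,0,0,0,0,-0.63, 1,0,0,0,0,0,-0.72, 1,0,0,0,0,0,-0.81, 1,0,0,0,0,0,-0.9, 1,0,0,0,0,0,-0.98, 1,0,0,0,0,0,-0.98]'; python3 -c "
from h import *;go([.46,.18,.28],chuckR(-.15,-.5-3.14))"
python3 -m pendant '[1,0,0,0,0,0,-0.09, 1,0,0,0,0,0,-0.18, 1,0,0,0,0,0,-0.27, 1,0,0,0,0,0,-0.36, 1,0,0,0,0,0,-0.45, 1,0,0,0,0,0,-0.54, 1,0,0,0,0,0,-0.63, 1,0,0,0,0,0,-0.72, 1,0,0,0,0,0,-0.81, 1,0,0,0,0,0,-0.9, 1,0,0,0,0,0,-0.98, 1,0,0,0,0,0,-0.98]'; python3 -c "
from h import *;go([.46,.18,.28],chuckR(-.15,-.5-3.14))"
```

```text
clock: 5.75
tool_pos: [0.4653, 0.1817, 0.2791]
eef_rot: [0.567, 0.777, 0.119, 0.245]
contact_force: [0.4, -0.7, 0.7]
opening: 0.998
finger_force: 0.0
shift [-0.004, -0.03, -0.022] turn [-0.022, -0.037, -1.021] q [-1.08, 0.43, 0.5, 2.32, 1.34, 0.21, -1.64] F [0.4, -0.7, 0.7]
clock: 6.95
tool_pos: [0.4653, 0.1823, 0.2788]
eef_rot: [-0.133, 0.953, -0.085, 0.259]
contact_force: [-0.6, 0.8, 0.0]
opening: 0.997
finger_force: 0.0
shift [0.03, -0.009, -0.024] turn [0.008, -0.038, -0.042] q [-0.96, 0.41, 0.3, 2.32, 1.37, 0.3, -0.15] F [-0.6, 0.8, 0.0]
```

```bash
python3 -c "
from h import *
ax=np.array([-.567,.085,.819]); m=np.array([.5332,.1579,.1293])
go(m+.07*ax,chuckR(-.15,-.5-3.14))"
```

```text
shift [0.17, -0.014, 0.632] turn [0.008, -0.038, -0.042] q [-0.96, 0.41, 0.3, 2.32, 1.37, 0.3, -0.15] F [-0.6, 0.8, 0.0]
```

```bash
python3 -m pendant '[1,0.17,-0.014,0.1,0.008,-0.038,-0.042, 1,0.17,-0.014,0.3,0.008,-0.038,-0.042, 1,0.17,-0.014,0.5,0.008,-0.038,-0.042, 1,0.17,-0.014,0.632,0.008,-0.038,-0.042, 1,0.17,-0.014,0.632,0.008,-0.038,-0.042, 1,0.17,-0.014,0.632,0.008,-0.038,-0.042]'
python3 - <<'E'
from h import *
from plant import r
ax=np.array([-.567,.085,.819]); m=np.array([.5332,.1579,.1293])
c=r.snapshot("wrist");pickle.dump(c,open("w2.pkl","wb"));cv2.imwrite("pics/w2.png",c["img"][:,:,::-1])
go(m+.07*ax,chuckR(-.15,-.5-3.14)); print(proj(c,m),proj(c,m-.0345*ax),proj(pickle.load(open("w1.pkl","rb")),m))
print(c["cam_to_world"].round(3).tolist(),c["mtx"][0,0])
E
```

```text
clock: 7.55
tool_pos: [0.493, 0.1626, 0.1861]
eef_rot: [-0.165, 0.94, -0.097, 0.284]
contact_force: [0.6, -0.2, 0.5]
opening: 1.002
finger_force: 0.0
shift [0.002, 0.002, 0.007] turn [-0.001, 0.0, 0.0] q [-0.69, 0.64, 0.01, 2.43, 2.23, 0.57, -0.98] F [0.2, 0.8, 0.7]
(np.float64(326.0774703714835), np.float64(210.69736134491302)) (np.float64(326.1219076902101), np.float64(196.1729493400335)) (np.float64(325.0561410201711), np.float64(197.74786700315815))
[[-0.255, -0.606, -0.754, 0.357], [0.927, -0.376, -0.011, 0.151], [-0.276, -0.701, 0.657, 0.27], [0.0, 0.0, 0.0, 1.0]] 353.4857707649947
```

View pics/w2.png

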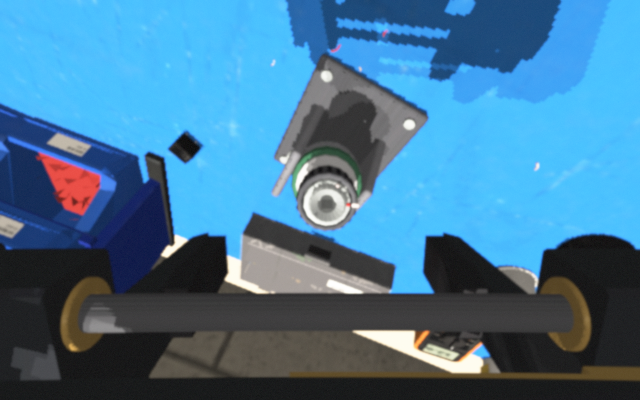

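The chuck mouth is at about (328,205), against the prediction (326,211), a few mm off. I'll measure the ring outline and combine the views.

```bash
python3 - <<'E'
from h import *
d=pickle.load(open("d0.pkl","rb"));s,t=d["side"],d["top"]
w1,w2=[pickle.load(open(f"w{i}.pkl","rb")) for i in(1,2)]
print(w1["cam_to_world"][:3,3],w2["cam_to_world"][:3,3])
ims=[]
for c,(u,v) in((w1,(326,198)),(w2,(328,203))):
    a=cv2.resize(c["img"][v-32:v+32,u-38:u+38],None,fx=5,fy=5,interpolation=cv2.INTER_CUBIC);ims.append(a)
cv2.imwrite("pics/c2.png",np.hstack(ims)[:,:,::-1])
E
```

```text
[0.44566801 0.2184303  0.43265135] [0.35730056 0.15095008 0.27002147]
```

View pics/c2.png

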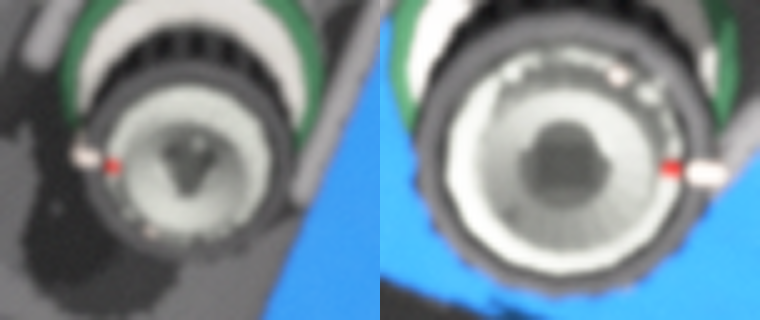

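```bash
python3 - <<'E'
from h import *
d=pickle.load(open("d0.pkl","rb"));s,t=d["side"],d["top"]
w1,w2=[pickle.load(open(f"w{i}.pkl","rb")) for i in(1,2)]
T=(t,254.4,197.0);S=(s,320.8,235.1);A=(w1,325.6,199.6);B=(w2,327.2,204.4)
for o in((T,S),(A,B),(T,B),(S,B),(T,S,A,B)):
    m,e=tri(*o);print(m.round(4),e)
# plate corner bolts in w2 for yaw: bright spots
for z in(.01,): 
    P=[plane(w2,u,v,z) for u,v in((326,76),(409,125),(283,158))];print(np.round(P,4).tolist())
    x=P[0]-P[2];print("yaw",np.arctan2(-x[1],-x[0]),"y-edge",P[1]-P[0])
E
```

```text
[0.5339 0.1586 0.1303] [np.float64(0.6), np.float64(0.6)]
[0.5328 0.1566 0.1247] [np.float64(0.6), np.float64(0.6)]
[0.5336 0.1584 0.1241] [np.float64(1.2), np.float64(1.2)]
[0.5332 0.1562 0.1269] [np.float64(2.3), np.float64(2.3)]
[0.5329 0.1573 0.1275] [np.float64(1.9), np.float64(2.5), np.float64(1.0), np.float64(2.4)]
[[0.518, 0.1182, 0.01], [0.5313, 0.1984, 0.01], [0.6271, 0.0994, 0.01]]
yaw -0.1709892025360159 y-edge [0.01326841 0.08015708 0.        ]
```

```bash
cat >> h.py <<'E'
YAW=-.16; AX=np.array([.5736*-np.cos(YAW),.5736*-np.sin(YAW),.819]); M=np.array([.533,.157,.126])
E
python3 -c "
from h import *
go(M-.0245*AX,chuckR(YAW,-3.64))"
```

```text
shift [0.017, 0.003, 0.654] turn [0.002, 0.002, 0.005] q [-0.69, 0.64, 0.01, 2.43, 2.23, 0.57, -0.98] F [0.2, 0.8, 0.7]
```

```bash
python3 -m pendant '[0.8,0.017,0.003,0.15,0.002,0.002,0.005, 0.8,0.017,0.003,0.3,0.002,0.002,0.005, 0.8,0.017,0.003,0.45,0.002,0.002,0.005, 0.8,0.017,0.003,0.58,0.002,0.002,0.005, 0.8,0.017,0.003,0.65,0.002,0.002,0.005, 0.8,0.017,0.003,0.65,0.002,0.002,0.005, 0.8,0.017,0.003,0.65,0.002,0.002,0.005]' 10 
python3 -m pendant '[0.4,0,0,0,0,0,0, 0.4,0,0,0,0,0,0, 0.4,0,0,0,0,0,0, 0.4,0,0,0,0,0,0, 0.4,0,0,0,0,0,0]' 10 
python3 -c "
from h import *
from plant import r
s=r.get_state()
go(M-.0245*AX,chuckR(YAW,-3.64));print(R.from_quat(s['eef_rot']).inv().apply(s['contact_force']),s['moment'])"
```

```text
clock: 8.3
tool_pos: [0.5464, 0.1568, 0.1068]
eef_rot: [-0.163, 0.94, -0.096, 0.285]
contact_force: [0.1, -0.3, 0.1]
opening: 0.8
finger_force: 0.0
clock: 8.8
tool_pos: [0.547, 0.1544, 0.1056]
eef_rot: [-0.162, 0.94, -0.098, 0.285]
contact_force: [-0.3, -3.2, 5.8]
opening: 0.449
finger_force: 10.0
shift [-0.001, 0.002, -0.003] turn [-0.0, 0.0, 0.001] q [-0.54, 0.85, -0.07, 2.35, 2.4, 0.69, -1.07] F [-0.3, -3.2, 5.8]
[-1.49085308 -4.52304825 -4.64068668] [-0.50772731 -0.10948754 -0.4629919 ]
```

```bash
python3 -m pendant '[0.3,0,0,0,0,0,0, 0.3,0,0,0,0,0,0, 0.3,0,0,0,0,0,-0.06, 0.3,0,0,0,0,0,-0.12, 0.3,0,0,0,0,0,-0.18, 0.3,0,0,0,0,0,-0.24, 0.3,0,0,0,0,0,-0.3, 0.3,0,0,0,0,0,-0.3]' 50 
python3 -c "
from h import *
from plant import r
s=r.get_state();Q=R.from_quat(s['eef_rot']).inv()
go(M-.0245*AX,chuckR(YAW,-3.64));print(Q.apply(s['contact_force']),Q.apply(s['moment']))"
```

```text
clock: 9.6
tool_pos: [0.5469, 0.1546, 0.1055]
eef_rot: [-0.378, 0.876, -0.162, 0.254]
contact_force: [-0.8, -2.7, 5.3]
opening: 0.44
finger_force: 50.0
shift [-0.002, -0.0, -0.003] turn [-0.0, 0.0, 0.303] q [-0.63, 0.86, 0.07, 2.35, 2.53, 0.63, -0.75] F [-0.8, -2.7, 5.3]
[ 0.74470004 -3.89299238 -4.54671723] [ 0.5299831   0.36765717 -0.08144044]
```

```bash
python3 -m pendant '[0.3,0,0,0,0,0,-0.06, 0.3,0,0,0,0,0,-0.12, 0.3,0,0,0,0,0,-0.18, 0.3,0,0,0,0,0,-0.24, 0.3,0,0,0,0,0,-0.3, 0.3,0,0,0,0,0,-0.36, 0.3,0,0,0,0,0,-0.39, 0.3,0,0,0,0,0,-0.39]' 50 
python3 -c "
from h import *
from plant import r
s=r.get_state();Q=R.from_quat(s['eef_rot']).inv()
go(M-.0245*AX,chuckR(YAW,-3.64));print(Q.apply(s['contact_force']),Q.apply(s['moment']))"
python3 -m pendant '[0.3,0,0,0,0,0,-0.02, 0.3,0,0,0,0,0,-0.04, 0.3,0,0,0,0,0,-0.06, 0.3,0,0,0,0,0,-0.06]' 50 
python3 -c "
from h import *
from plant import r
s=r.get_state();Q=R.from_quat(s['eef_rot']).inv()
go(M-.0245*AX,chuckR(YAW,-3.64));print(Q.apply(s['contact_force']),Q.apply(s['moment']))"
```

```text
clock: 10.4
tool_pos: [0.5467, 0.1547, 0.1053]
eef_rot: [-0.624, 0.721, -0.23, 0.193]
contact_force: [-1.5, -3.1, 5.4]
opening: 0.437
finger_force: 50.0
shift [-0.001, -0.003, -0.003] turn [0.0, 0.0, 0.692] q [-0.73, 0.88, 0.25, 2.36, 2.73, 0.58, -0.36] F [-1.5, -3.1, 5.4]
[ 3.3399918  -2.26133023 -4.95554675] [ 0.16571637  0.62419976 -0.04083014]
clock: 10.8
tool_pos: [0.5467, 0.1547, 0.1053]
eef_rot: [-0.655, 0.693, -0.239, 0.183]
contact_force: [-1.5, -2.7, 4.8]
opening: 0.438
finger_force: 50.0
shift [-0.001, -0.003, -0.003] turn [0.0, 0.0, 0.749] q [-0.75, 0.89, 0.27, 2.36, 2.76, 0.57, -0.3] F [-1.5, -2.7, 4.8]
[ 3.0899751  -1.59239777 -4.56664772] [-0.01717434  0.40399298  1.23253633]
```

```bash
python3 -m pendant '[0.9,0,0,0,0,0,0, 0.9,0,0,0,0,0,0, 0.9,0,0,0,0,0,0, 0.9,0,0,-0.2,0,0,0, 0.9,0,0,-0.5,0,0,0, 0.9,0,0,-0.8,0,0,0, 0.9,0,0,-0.8,0,0,0, 0.9,0,0,-0.8,0,0,0]' 
python3 - <<'E'
from h import *
from plant import r
s=r.get_state();print(R.from_quat(s["eef_rot"]).as_matrix().round(2).tolist())
c=r.snapshot("wrist");pickle.dump(c,open("w3.pkl","wb"))
u,v=[int(x) for x in proj(c,M)];print(u,v)
a=cv2.resize(c["img"][v-40:v+40,u-50:u+50],None,fx=4,fy=4,interpolation=cv2.INTER_CUBIC);cv2.imwrite("pics/w3.png",a[:,:,::-1])
for y in(.313+np.pi/2*0,):
  for yaw in (0.318-np.pi/2,0.318+np.pi/2): 
    Rt=downR(yaw);print(Rt.as_matrix()[:,1].round(2));go([.503,-.157,.2],Rt)
E
```

```text
clock: 11.6
tool_pos: [0.4787, 0.168, 0.2038]
eef_rot: [-0.658, 0.69, -0.238, 0.184]
contact_force: [0.7, 0.1, -0.4]
opening: 0.901
finger_force: 0.0
[[-0.07, -0.82, 0.57], [-1.0, 0.02, -0.09], [0.06, -0.57, -0.82]]
323 192
[-0.95 -0.31  0.  ]
shift [2.143, -0.164, 0.295] turn [-0.375, -0.111, -0.226] q [-0.97, 0.65, 0.43, 2.46, 2.64, 0.39, -0.22] F [-0.6, -0.3, -0.6]
[0.95 0.31 0.  ]
shift [2.143, -0.164, 0.295] turn [-0.154, 0.52, 1.693] q [-0.97, 0.65, 0.43, 2.46, 2.64, 0.39, -0.22] F [-0.6, -0.3, -0.6]
```

View pics/w3.png

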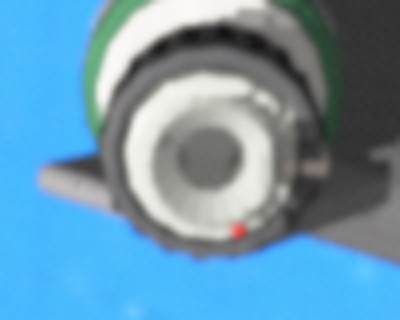

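The crop shows an open, round bore centred at about (213,160), with the white line far from the red dot, so the chuck is open. Now to the pink stone.

```bash
python3 -m pendant '[0.6,0.3,-0.07,0,-0.07,-0.02,-0.04, 0.6,0.6,-0.07,0,-0.14,-0.04,-0.08, 0.6,0.9,-0.07,0,-0.21,-0.06,-0.12, 0.6,0.98,-0.07,0,-0.28,-0.08,-0.16, 0.6,0.98,-0.07,0,-0.375,-0.11,-0.226, 0.6,0.98,-0.07,0,-0.375,-0.11,-0.226, 0.6,0.98,-0.07,0,-0.375,-0.11,-0.226]' 15
python3 - <<'E'
from h import *
d=pickle.load(open("d0.pkl","rb"))
W=[pickle.load(open(f"w{i}.pkl","rb")) for i in(1,2,3)]
print(tri((W[0],325.6,199.6),(W[1],327.2,204.4),(W[2],325.9,191.6)))
go([.503,-.157,.2],downR(.318-np.pi/2))
E
```

```text
clock: 12.35
tool_pos: [0.4563, 0.0271, 0.1769]
eef_rot: [0.769, -0.626, 0.099, -0.082]
contact_force: [0.3, -0.1, 0.3]
opening: 0.6
finger_force: 0.0
(array([0.53270221, 0.15654568, 0.12447147]), [np.float64(0.7), np.float64(0.6), np.float64(0.4)])
shift [1.271, -0.085, -0.072] turn [-0.159, -0.041, -0.072] q [-0.28, 0.56, 0.14, 2.37, 3.91, 0.05, -0.74] F [0.3, -0.1, 0.3]
```

```bash
python3 -m pendant '[0.6,0.1,0,-0.05,0,0,0.09, 0.6,0.2,0,-0.1,0,0,0.18, 0.6,0.3,0,-0.1,0,0,0.27, 0.6,0.4,0,-0.1,0,0,0.36, 0.6,0.5,0,-0.1,0,0,0.45, 0.6,0.6,0,-0.1,0,0,0.54, 0.6,0.7,0,-0.1,0,0,0.63, 0.6,0.7,0,-0.1,0,0,0.72, 0.6,0.7,0,-0.1,0,0,0.81, 0.6,0.7,0,-0.1,0,0,0.9, 0.6,0.7,0,-0.1,0,0,0.98, 0.6,0.7,0,-0.1,0,0,0.98]'
python3 - <<'E'
from h import *
go([.503,-.157,.2],downR(.318+np.pi/2))
E
```

```text
clock: 13.55
tool_pos: [0.4647, -0.0732, 0.1826]
eef_rot: [-0.116, 0.983, -0.017, 0.139]
contact_force: [-0.4, 0.5, -0.8]
opening: 0.602
finger_force: 0.0
shift [-0.14, -0.608, -0.04] turn [0.095, 0.172, 0.94] q [0.05, 0.54, 0.03, 2.34, 4.14, 0.04, -2.26] F [-0.4, 0.5, -0.8]
```

```bash
python3 -m pendant '[0.6,-0.05,-0.1,-0.3,0.01,0.02,0.09, 0.6,-0.1,-0.2,-0.3,0.02,0.04,0.18, 0.6,-0.14,-0.3,-0.3,0.03,0.06,0.27, 0.6,-0.14,-0.4,-0.3,0.04,0.08,0.36, 0.6,-0.14,-0.5,-0.3,0.05,0.1,0.45, 0.6,-0.14,-0.6,-0.3,0.06,0.12,0.54, 0.6,-0.14,-0.6,-0.3,0.07,0.14,0.63, 0.6,-0.14,-0.6,-0.3,0.08,0.15,0.72, 0.6,-0.14,-0.6,-0.3,0.09,0.16,0.81, 0.6,-0.14,-0.6,-0.3,0.095,0.172,0.9, 0.6,-0.14,-0.6,-0.3,0.095,0.172,0.94, 0.6,-0.14,-0.6,-0.3,0.095,0.172,0.94]'
python3 - <<'E'
from h import *
go([.503,-.157,.2],downR(.318+np.pi/2))
E
```

```text
clock: 14.75
tool_pos: [0.4196, -0.1362, 0.1323]
eef_rot: [0.557, 0.826, 0.017, 0.083]
contact_force: [0.3, -0.1, -0.6]
opening: 0.604
finger_force: 0.0
shift [-0.385, 0.512, -0.35] turn [0.079, 0.073, 0.042] q [0.15, 0.65, 0.06, 2.37, 3.23, 0.04, -2.65] F [0.3, -0.1, -0.6]
```

```bash
python3 -m pendant '[0.6,-0.2,0.3,-0.3,0,0,0.09, 0.6,-0.38,0.5,-0.6,0,0,0.18, 0.6,-0.38,0.5,-0.8,0,0,0.27, 0.6,-0.38,0.5,-0.8,0,0,0.36, 0.6,-0.38,0.5,-0.8,0,0,0.45, 0.6,-0.38,0.5,-0.8,0,0,0.54, 0.6,-0.38,0.5,-0.8,0,0,0.63, 0.6,-0.38,0.5,-0.8,0,0,0.72, 0.6,-0.38,0.5,-0.8,0,0,0.81, 0.6,-0.38,0.5,-0.8,0,0,0.9, 0.6,-0.38,0.5,-0.8,0,0,0.98, 0.6,-0.38,0.5,-0.8,0,0,0.98]'
python3 - <<'E'
from h import *
go([.503,-.157,.2],downR(.318+np.pi/2))
E
```

```text
clock: 15.95
tool_pos: [0.4901, -0.1512, 0.268]
eef_rot: [0.82, 0.549, 0.066, 0.148]
contact_force: [0.3, 0.3, -0.6]
opening: 0.601
finger_force: 0.0
shift [0.023, -0.053, 0.459] turn [0.183, 0.107, -0.447] q [0.39, 0.42, -0.39, 2.14, 0.81, 0.44, -1.05] F [0.3, 0.3, -0.6]
```

```bash
python3 -m pendant '[0.6,0.02,-0.05,0.1,0.04,0.02,-0.09, 0.6,0.02,-0.05,0.2,0.08,0.05,-0.18, 0.6,0.02,-0.05,0.3,0.12,0.08,-0.27, 0.6,0.02,-0.05,0.4,0.16,0.1,-0.36, 0.6,0.02,-0.05,0.459,0.183,0.107,-0.447, 0.6,0.02,-0.05,0.459,0.183,0.107,-0.447, 0.6,0.02,-0.05,0.459,0.183,0.107,-0.447, 0.6,0.02,-0.05,0.459,0.183,0.107,-0.447]'
python3 - <<'E'
from h import *
from plant import r
c=r.snapshot("wrist");pickle.dump(c,open("w4.pkl","wb"));cv2.imwrite("pics/w4.png",c["img"][:,:,::-1])
go([.503,-.157,.2],downR(.318+np.pi/2)); print(proj(c,[.503,-.157,.074]),proj(c,[.485,-.104,.074]))
i=c["img"].astype(int);m=((i[...,0]>1.35*i[...,1])&(i[...,2]>.9*i[...,1])&(i[...,0]>80)).astype(np.uint8)
for k in cv2.findContours(m,0,2)[0]:
    if cv2.contourArea(k)>40: print(cv2.boundingRect(k),cv2.minEnclosingCircle(k))
E
```

```text
clock: 16.75
tool_pos: [0.5028, -0.1585, 0.1995]
eef_rot: [0.586, 0.81, -0.001, 0.001]
contact_force: [0.1, -0.3, -0.1]
opening: 0.601
finger_force: 0.0
shift [0.009, 0.004, -0.002] turn [-0.0, 0.002, 0.001] q [0.67, 0.71, -0.77, 1.89, 0.67, 0.82, -0.14] F [-0.6, -1.0, -0.6]
(np.float64(325.6200681793145), np.float64(184.48221030395493)) (np.float64(325.0180824356307), np.float64(111.26291197310053))
(567, 182, 73, 105) ((618.5, 234.0), 54.555118560791016)
(313, 177, 20, 25) ((322.2393493652344, 189.15402221679688), 12.280985832214355)
```

View pics/w4.png

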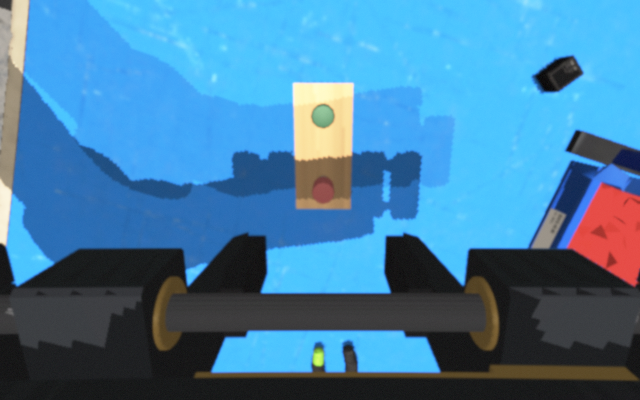

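The pink stone is at (323,190) and the green at (323,116). The block is aligned with the image, so the fingers will close across the block, clear of green.

```bash
python3 - <<'E'
from h import *
c=pickle.load(open("w4.pkl","rb"))
def bb(p):
    P=np.array([proj(c,[p[0]+.009*np.cos(a),p[1]+.009*np.sin(a),z]) for a in np.arange(0,6.28,.1) for z in(.05,.074)])
    return np.r_[P.min(0),P.max(0)]
p=np.array([.503,-.157])
obs=np.array([312.5,176.5,332.5,201.5])
from scipy.optimize import least_squares
f=least_squares(lambda p:bb(p)-obs,p,x_scale=.01,diff_step=1e-3);print(f.x,f.fun)
y=np.array([-.313,.95]);print("green",f.x+.06*y)
M2=f.x; go([M2[0],M2[1],.047],downR(.318+np.pi/2))
E
```

```text
[ 0.50266667 -0.16385932] [-1.3763899  -1.78674344  1.37633381  1.74074487]
green [ 0.48388667 -0.10685932]
shift [-0.031, -0.012, 1.018] turn [-0.0, 0.002, 0.001] q [0.67, 0.71, -0.77, 1.89, 0.67, 0.82, -0.14] F [-0.6, -1.0, -0.6]
```

```bash
python3 -m pendant '[0.6,-0.03,-0.01,0.3,0,0,0, 0.6,-0.03,-0.01,0.6,0,0,0, 0.6,-0.03,-0.01,0.85,0,0,0, 0.6,-0.03,-0.01,1,0,0,0, 0.6,-0.03,-0.01,1,0,0,0, 0.6,-0.03,-0.01,1,0,0,0]' 10
python3 -m pendant '[0.1,0,0,0.015,0,0,0, 0.1,0,0,0.015,0,0,0, 0.1,0,0,0.015,0,0,0, 0.1,0,0,0.015,0,0,0, 0.1,0,0,0.015,0,0,0, 0.1,0,0,0.015,0,0,0, 0.1,0,0,0.015,0,0,0]' 10
```

```text
clock: 17.4
tool_pos: [0.5036, -0.1634, 0.0503]
eef_rot: [0.586, 0.811, -0.001, 0.001]
contact_force: [0.1, 0.3, -0.2]
opening: 0.599
finger_force: 0.0
clock: 18.1
tool_pos: [0.5035, -0.1638, 0.0474]
eef_rot: [0.586, 0.81, -0.001, 0.001]
contact_force: [0.1, 0.2, 3.5]
opening: 0.198
finger_force: 10.0
```

```bash
python3 -m pendant '[0.1,0,0,0,0,0,0, 0.1,0,0,-0.05,0,0,0, 0.1,0,0,-0.2,0,0,0, 0.1,0,0,-0.4,0,0,0, 0.1,0,0,-0.7,0,0,0, 0.1,0,0,-1,0,0,0, 0.1,0,0,-1,0,0,0, 0.1,0,0,-1,0,0,0]' 30
python3 - <<'E'
from h import *
from plant import r
c=r.snapshot("side");cv2.imwrite("pics/s5.png",cv2.resize(c["img"][90:290,240:420],None,fx=3,fy=3)[:,:,::-1])
M=np.array([.5327,.1568,.1255])
for roll in(-.5,-1.2,-1.8,-2.4):go(M+.1*AX,chuckR(YAW,roll))
E
```

```text
clock: 18.9
tool_pos: [0.5034, -0.1637, 0.1978]
eef_rot: [0.586, 0.81, -0.001, 0.001]
contact_force: [0.4, -0.4, -1.3]
opening: 0.192
finger_force: 30.0
shift [2.142, 0.521, -0.076] turn [-0.411, 0.127, 0.953] q [0.68, 0.72, -0.76, 1.88, 0.68, 0.82, -0.13] F [0.1, -0.0, -0.1]
shift [2.142, 0.521, -0.076] turn [-0.401, -0.02, 0.524] q [0.68, 0.72, -0.76, 1.88, 0.68, 0.82, -0.13] F [0.1, -0.0, -0.1]
shift [2.142, 0.521, -0.076] turn [-0.367, -0.134, 0.154] q [0.68, 0.72, -0.76, 1.88, 0.68, 0.82, -0.13] F [0.1, -0.0, -0.1]
shift [2.142, 0.521, -0.076] turn [-0.312, -0.237, -0.216] q [0.68, 0.72, -0.76, 1.88, 0.68, 0.82, -0.13] F [0.1, -0.0, -0.1]
```

View pics/s5.png

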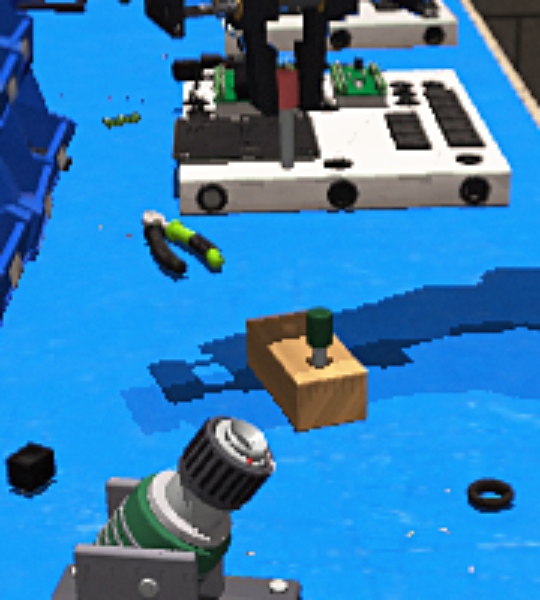

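The pink stone hangs straight between the fingers, at crop (288,90), with its shank free; green remains in the block.

```bash
python3 - <<'E'
from h import *
go([.45,-.02,.30],chuckR(YAW,-1.8))
E
python3 -m pendant '[0.1,0.2,0.1,-0.3,-0.07,-0.02,0.03, 0.1,0.4,0.2,-0.6,-0.14,-0.05,0.06, 0.1,0.6,0.3,-0.7,-0.21,-0.08,0.1, 0.1,0.8,0.4,-0.7,-0.28,-0.11,0.13, 0.1,0.93,0.5,-0.7,-0.367,-0.134,0.154, 0.1,0.93,0.5,-0.7,-0.367,-0.134,0.154, 0.1,0.93,0.5,-0.7,-0.367,-0.134,0.154, 0.1,0.93,0.5,-0.7,-0.367,-0.134,0.154]'
python3 - <<'E'
from h import *
go([.46,.18,.28],chuckR(YAW,-1.8))
E
```

```text
shift [1.019, -0.033, -0.691] turn [-0.367, -0.134, 0.154] q [0.68, 0.72, -0.76, 1.88, 0.68, 0.82, -0.13] F [0.1, -0.0, -0.1]
clock: 19.75
tool_pos: [0.5303, -0.0237, 0.2989]
eef_rot: [0.651, 0.704, 0.143, 0.244]
contact_force: [0.3, 0.1, 0.4]
opening: 0.193
finger_force: 30.0
shift [1.375, -0.313, -0.3] turn [-0.029, 0.013, 0.011] q [0.14, 0.37, -0.42, 2.29, 1.64, 0.38, -1.68] F [0.3, 0.1, 0.4]
```

```bash
python3 -m pendant '[0.1,0.3,-0.1,-0.1,0,0,-0.09, 0.1,0.6,-0.2,-0.2,0,0,-0.18, 0.1,0.9,-0.3,-0.28,0,0,-0.27, 0.1,0.95,-0.3,-0.28,0,0,-0.36, 0.1,0.95,-0.3,-0.28,0,0,-0.45, 0.1,0.95,-0.3,-0.28,0,0,-0.54, 0.1,0.95,-0.3,-0.28,0,0,-0.63, 0.1,0.95,-0.3,-0.28,0,0,-0.72, 0.1,0.95,-0.3,-0.28,0,0,-0.81, 0.1,0.95,-0.3,-0.28,0,0,-0.9, 0.1,0.95,-0.3,-0.28,0,0,-0.98, 0.1,0.95,-0.3,-0.28,0,0,-0.98]'
python3 - <<'E'
from h import *
M=np.array([.5327,.1568,.1255])
go(M+.1*AX,chuckR(YAW,-3.8))
E
```

```text
clock: 20.95
tool_pos: [0.4657, 0.1158, 0.2886]
eef_rot: [-0.022, 0.959, -0.068, 0.274]
contact_force: [0.1, 0.4, -0.6]
opening: 0.192
finger_force: 30.0
shift [0.197, 0.407, 0.452] turn [-0.008, -0.032, -0.281] q [-0.24, 0.37, -0.53, 2.37, 1.49, 0.63, -0.43] F [0.1, 0.4, -0.6]
```

```bash
python3 -m pendant '[0.1,0.1,0.2,0.05,0,-0.01,-0.08, 0.1,0.197,0.407,0.1,-0.01,-0.03,-0.16, 0.1,0.197,0.407,0.2,-0.01,-0.03,-0.24, 0.1,0.197,0.407,0.3,-0.01,-0.03,-0.28, 0.1,0.197,0.407,0.4,-0.01,-0.03,-0.28, 0.1,0.197,0.407,0.452,-0.008,-0.032,-0.281, 0.1,0.197,0.407,0.452,-0.008,-0.032,-0.281, 0.1,0.197,0.407,0.452,-0.008,-0.032,-0.281]'
python3 - <<'E'
from h import *
from plant import r
M=np.array([.5327,.1568,.1255])
c=r.snapshot("wrist");pickle.dump(c,open("w6.pkl","wb"))
go(M+.1*AX,chuckR(YAW,-3.8))
s=r.get_state();T=s["tool_pos"];z=R.from_quat(s["eef_rot"]).apply([0,0,1])
print("tip exp px",proj(c,T+.041*z),"mouth",proj(c,M))
cv2.imwrite("pics/w6.png",cv2.resize(c["img"][150:300,240:420],None,fx=4,fy=4,interpolation=cv2.INTER_CUBIC)[:,:,::-1])
E
```

```text
clock: 21.75
tool_pos: [0.4768, 0.1666, 0.2089]
eef_rot: [-0.234, 0.924, -0.119, 0.277]
contact_force: [0.6, -0.0, -0.3]
opening: 0.195
finger_force: 30.0
shift [0.012, 0.002, 0.007] turn [-0.0, 0.002, -0.001] q [-0.37, 0.61, -0.56, 2.43, 1.85, 0.83, -0.49] F [-0.5, 0.1, -0.4]
tip exp px (np.float64(324.06921886762535), np.float64(225.03802756707043)) mouth (np.float64(324.7749523154682), np.float64(192.96087376085111))
```

View pics/w6.png

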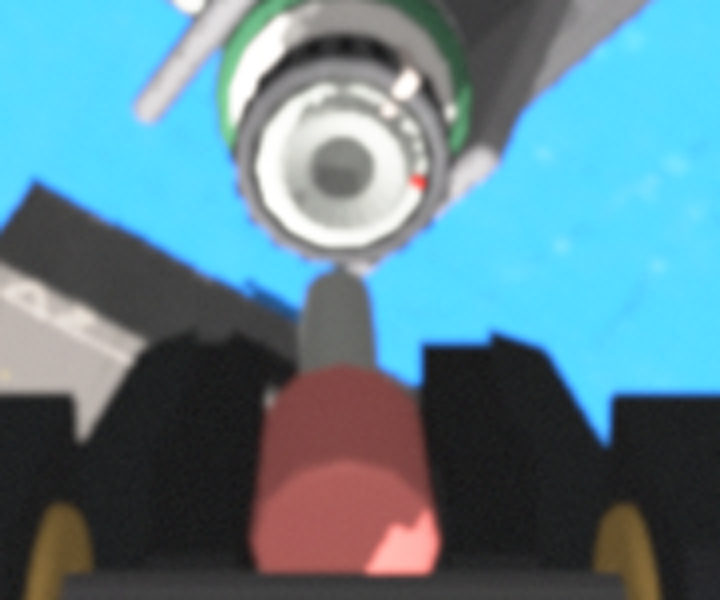

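The mouth is at (325.8,191.1) and the shank tip at about (325,221). Both are offset from prediction by the same small amount, so they line up. I'll insert along the axis in steps.

```bash
python3 -m pendant '[0.1,0.012,0.002,0.1,0,0.002,0, 0.1,0.012,0.002,0.2,0,0.002,0, 0.1,0.012,0.002,0.3,0,0.002,0, 0.1,0.012,0.002,0.36,0,0.002,0, 0.1,0.012,0.002,0.36,0,0.002,0, 0.1,0.012,0.002,0.36,0,0.002,0]'
python3 - <<'E'
from h import *
M=np.array([.5327,.1568,.1255]);go(M+.03*AX,chuckR(YAW,-3.8))
E
```

```text
clock: 22.4
tool_pos: [0.5063, 0.1613, 0.1644]
eef_rot: [-0.234, 0.924, -0.119, 0.276]
contact_force: [0.1, -0.7, -0.8]
opening: 0.19
finger_force: 30.0
shift [0.003, 0.0, 0.115] turn [-0.0, 0.001, -0.001] q [-0.32, 0.74, -0.55, 2.4, 1.98, 0.88, -0.55] F [0.1, -0.7, -0.8]
```

```bash
python3 -m pendant '[0.1,0.003,0,0.03,0,0,0, 0.1,0.003,0,0.06,0,0,0, 0.1,0.003,0,0.09,0,0,0, 0.1,0.003,0,0.12,0,0,0, 0.1,0.003,0,0.12,0,0,0]'
python3 - <<'E'
from h import *
M=np.array([.5327,.1568,.1255]);go(M+.0069*AX,chuckR(YAW,-3.8))
E
```

```text
clock: 22.9
tool_pos: [0.5166, 0.159, 0.1485]
eef_rot: [-0.234, 0.924, -0.12, 0.276]
contact_force: [0.2, -0.5, -0.6]
opening: 0.192
finger_force: 30.0
shift [-0.002, 0.002, 0.142] turn [-0.001, -0.0, -0.001] q [-0.31, 0.78, -0.54, 2.39, 2.02, 0.9, -0.56] F [0.2, -0.5, -0.6]
```

```bash
python3 -m pendant '[0.1,0,0,0.03,0,0,0, 0.1,0,0,0.06,0,0,0, 0.1,0,0,0.09,0,0,0, 0.1,0,0,0.11,0,0,0, 0.1,0,0,0.11,0,0,0]'
python3 -m pendant '[0.1,0,0,0.01,0,0,0, 0.1,0,0,0.02,0,0,0, 0.1,0,0,0.03,0,0,0, 0.1,0,0,0.03,0,0,0]'
python3 - <<'E'
from h import *
M=np.array([.5327,.1568,.1255]);go(M+.0069*AX,chuckR(YAW,-3.8))
E
```

```text
clock: 23.4
tool_pos: [0.5259, 0.1575, 0.1351]
eef_rot: [-0.234, 0.924, -0.12, 0.276]
contact_force: [0.2, -0.1, -1.2]
opening: 0.197
finger_force: 30.0
clock: 23.8
tool_pos: [0.527, 0.1579, 0.1331]
eef_rot: [-0.236, 0.924, -0.119, 0.277]
contact_force: [-9.1, -0.3, 14.5]
opening: 0.195
finger_force: 29.9
shift [-0.001, -0.002, 0.018] turn [0.0, 0.001, 0.0] q [-0.29, 0.82, -0.54, 2.37, 2.06, 0.92, -0.57] F [-9.1, -0.3, 14.5]
```

The shank went in cleanly and meets the floor with 17 N along the axis. Release, turn back and grip the sleeve with the stone between the fingers.

```bash
python3 -m pendant '[0.8,0,0,-0.01,0,0,0, 0.8,0,0,-0.01,0,0,0, 0.8,0,0,-0.01,0,0,0, 0.8,0,0,-0.01,0,0,0, 0.8,0,0,-0.01,0,0,0, 0.8,0,0,-0.01,0,0,0]'
python3 - <<'E'
from h import *
from plant import r
M=np.array([.5327,.1568,.1255]);go(M-.0190*AX,chuckR(YAW,-4.75))
for n in("side","top"):
  c=r.snapshot(n);pickle.dump(c,open(n+"7.pkl","wb"))
  u,v=[int(x) for x in proj(c,M)];print(n,u,v)
  if n=="side":cv2.imwrite("pics/s7.png",cv2.resize(c["img"][v-60:v+60,u-80:u+80],None,fx=5,fy=5,interpolation=cv2.INTER_CUBIC)[:,:,::-1])
E
```

```text
clock: 24.4
tool_pos: [0.5275, 0.1574, 0.133]
eef_rot: [-0.234, 0.924, -0.12, 0.276]
contact_force: [0.8, 0.7, -1.1]
opening: 0.71
finger_force: 0.0
shift [-0.001, 0.002, 0.188] turn [-0.001, 0.0, -0.606] q [-0.29, 0.82, -0.53, 2.37, 2.06, 0.92, -0.57] F [0.8, 0.7, -1.1]
side 322 237
top 255 197
```

View pics/s7.png

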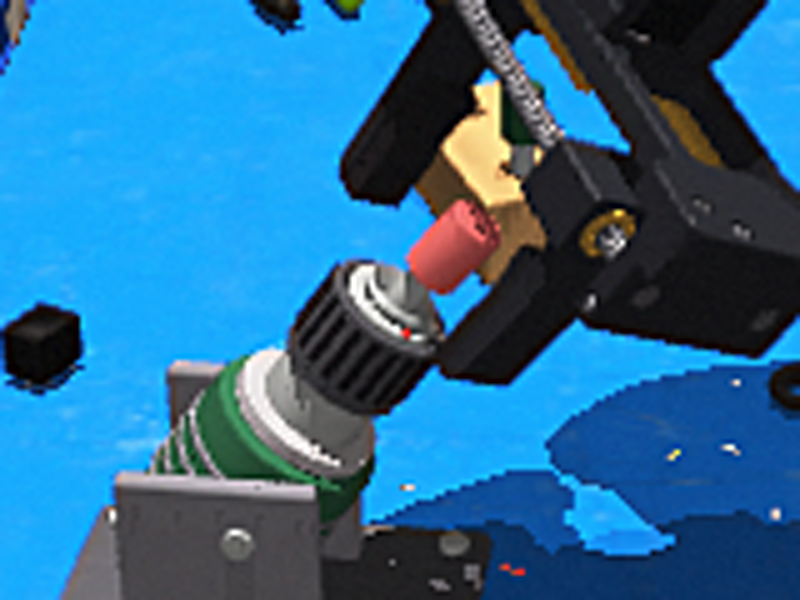

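The pink stone stands in line with the chuck, its underside about 10 mm above the mouth (full depth), with the fingers open on either side.

```bash
python3 -m pendant '[0.85,0,0.002,0,0,0,-0.09, 0.85,0,0.002,0,0,0,-0.18, 0.85,0,0.002,0,0,0,-0.27, 0.85,0,0.002,0,0,0,-0.36, 0.85,0,0.002,0,0,0,-0.45, 0.85,0,0.002,0,0,0,-0.54, 0.85,0,0.002,0.06,0,0,-0.6, 0.85,0,0.002,0.12,0,0,-0.6, 0.85,0,0.002,0.18,0,0,-0.6, 0.85,0,0.002,0.18,0,0,-0.6, 0.85,0,0.002,0.18,0,0,-0.6]' 10
python3 - <<'E'
from h import *
M=np.array([.5327,.1568,.1255]);go(M-.0190*AX,chuckR(YAW,-4.75))
E
python3 -m pendant '[0.4,0,0,0,0,0,0, 0.4,0,0,0,0,0,0, 0.4,0,0,0,0,0,0, 0.4,0,0,0,0,0,0, 0.4,0,0,0,0,0,0]' 10
python3 - <<'E'
from h import *
M=np.array([.5327,.1568,.1255]);go(M-.0190*AX,chuckR(YAW,-4.75))
E
```

```text
clock: 25.6
tool_pos: [0.5425, 0.1549, 0.1105]
eef_rot: [-0.628, 0.718, -0.232, 0.192]
contact_force: [-0.2, -1.1, 0.2]
opening: 0.849
finger_force: 0.0
shift [-0.002, -0.003, 0.006] turn [0.0, -0.0, -0.007] q [-0.41, 0.85, -0.3, 2.35, 2.22, 0.8, 0.22] F [-0.2, -1.1, 0.2]
clock: 26.1
tool_pos: [0.5428, 0.1553, 0.1111]
eef_rot: [-0.628, 0.717, -0.232, 0.192]
contact_force: [-0.7, 0.8, 1.7]
opening: 0.441
finger_force: 10.0
shift [0.001, 0.001, 0.009] turn [-0.001, -0.0, -0.006] q [-0.41, 0.85, -0.3, 2.35, 2.22, 0.8, 0.22] F [-0.7, 0.8, 1.7]
```

```bash
python3 -m pendant '[0.3,0,0,0,0,0,0, 0.3,0,0,0,0,0,0, 0.3,0,0,0,0,0,0.06, 0.3,0,0,0,0,0,0.12, 0.3,0,0,0,0,0,0.18, 0.3,0,0,0,0,0,0.24, 0.3,0,0,0,0,0,0.3, 0.3,0,0,0,0,0,0.36, 0.3,0,0,0,0,0,0.42, 0.3,0,0,0,0,0,0.48, 0.3,0,0,0,0,0,0.54, 0.3,0,0,0,0,0,0.58]' 55
cat >> h.py <<'E'
def chk():
    from plant import r
    s=r.get_state();Q=R.from_quat(s['eef_rot']).inv();go([.5327-.019*AX[0],.1568-.019*AX[1],.1255-.019*AX[2]],chuckR(YAW,-4.75),s);print(Q.apply(s['contact_force']).round(1),Q.apply(s['moment']).round(2))
E
python3 -c "from h import *;chk()"
python3 -m pendant '[0.3,0,0,0,0,0,0.04, 0.3,0,0,0,0,0,0.08, 0.3,0,0,0,0,0,0.12, 0.3,0,0,0,0,0,0.12]'
python3 -c "from h import *;chk()"
```

```text
clock: 27.3
tool_pos: [0.543, 0.1551, 0.1113]
eef_rot: [-0.248, 0.921, -0.124, 0.275]
contact_force: [0.0, -0.4, 3.3]
opening: 0.435
finger_force: 55.0
shift [0.002, 0.002, 0.009] turn [-0.001, 0.001, -0.588] q [-0.26, 0.88, -0.54, 2.34, 2.1, 0.95, -0.53] F [0.0, -0.4, 3.3]
[-1.3 -1.6 -2.7] [-0.08  0.12 -0.15]
clock: 27.7
tool_pos: [0.543, 0.155, 0.1113]
eef_rot: [-0.161, 0.94, -0.098, 0.286]
contact_force: [-0.6, 0.1, 5.5]
opening: 0.435
finger_force: 55.0
shift [0.003, 0.002, 0.009] turn [-0.001, 0.001, -0.706] q [-0.23, 0.89, -0.59, 2.34, 2.08, 0.98, -0.69] F [-0.6, 0.1, 5.5]
[-2.3 -1.3 -4.9] [ 0.03 -0.01  0.14]
```

```bash
python3 -m pendant '[0.3,0,0,0,0,0,0.02, 0.3,0,0,0,0,0,0.04, 0.3,0,0,0,0,0,0.06, 0.3,0,0,0,0,0,0.06]'
python3 -c "from h import *;chk()"
```

```text
clock: 28.1
tool_pos: [0.5431, 0.155, 0.1114]
eef_rot: [-0.116, 0.946, -0.084, 0.29]
contact_force: [-0.9, -1.9, 5.5]
opening: 0.433
finger_force: 55.0
shift [0.003, 0.002, 0.009] turn [-0.001, 0.001, -0.767] q [-0.22, 0.9, -0.61, 2.34, 2.07, 0.99, -0.78] F [-0.9, -1.9, 5.5]
[-1.7 -3.  -4.9] [ 0.24 -0.14 -0.01]
```

```bash
python3 -m pendant '[0.3,0,0,0,0,0,0.02, 0.3,0,0,0,0,0,0.04, 0.3,0,0,0,0,0,0.04]'
python3 -c "from h import *;chk()"
python3 -m pendant '[0.3,0,0,0,0,0,0.02, 0.3,0,0,0,0,0,0.04, 0.3,0,0,0,0,0,0.04]'
python3 -c "from h import *;chk()"
```

```text
clock: 28.4
tool_pos: [0.5426, 0.1548, 0.1111]
eef_rot: [-0.088, 0.949, -0.075, 0.292]
contact_force: [0.9, -1.4, 5.6]
opening: 0.433
finger_force: 55.0
shift [-0.001, 0.002, 0.009] turn [-0.001, 0.0, -0.805] q [-0.21, 0.9, -0.63, 2.34, 2.06, 1.0, -0.83] F [0.9, -1.4, 5.6]
[-3.4 -2.6 -3.9] [ 0.4  -0.13 -1.35]
clock: 28.7
tool_pos: [0.542, 0.1547, 0.1107]
eef_rot: [-0.057, 0.952, -0.066, 0.293]
contact_force: [-2.6, -2.1, 5.0]
opening: 0.434
finger_force: 55.0
shift [-0.006, 0.002, 0.009] turn [-0.0, -0.0, -0.845] q [-0.2, 0.91, -0.64, 2.34, 2.06, 1.01, -0.88] F [-2.6, -2.1, 5.0]
[-0.3 -2.6 -5.4] [ 0.55  0.15 -1.62]
```

Torque rose to 1.6 N m, so the sleeve is at its stop. Release, back off and check.

```bash
python3 -m pendant '[0.85,0,0,0,0,0,0, 0.85,0,0,0,0,0,0, 0.85,0,0,0,0,0,0, 0.85,0,0,0,0,0,0, 0.85,0,0,-0.1,0,0,0, 0.85,0,0,-0.3,0,0,0, 0.85,0,0,-0.6,0,0,0, 0.85,0,0,-0.9,0,0,0, 0.85,0,0,-0.9,0,0,0, 0.85,0,0,-0.9,0,0,0]'
python3 - <<'E'
from h import *
from plant import r
M=np.array([.5327,.1568,.1265])
ims=[]
for n in("side","wrist"):
  c=r.snapshot(n);u,v=[int(x) for x in proj(c,M+.02*AX)]
  ims.append(cv2.resize(c["img"][v-50:v+50,u-40:u+40],(400,500),interpolation=cv2.INTER_CUBIC))
cv2.imwrite("pics/f8.png",np.hstack(ims)[:,:,::-1])
E
```

```text
clock: 29.7
tool_pos: [0.466, 0.1682, 0.223]
eef_rot: [-0.057, 0.951, -0.065, 0.295]
contact_force: [-0.1, -0.2, -0.1]
opening: 0.849
finger_force: 0.0
```

View pics/f8.png

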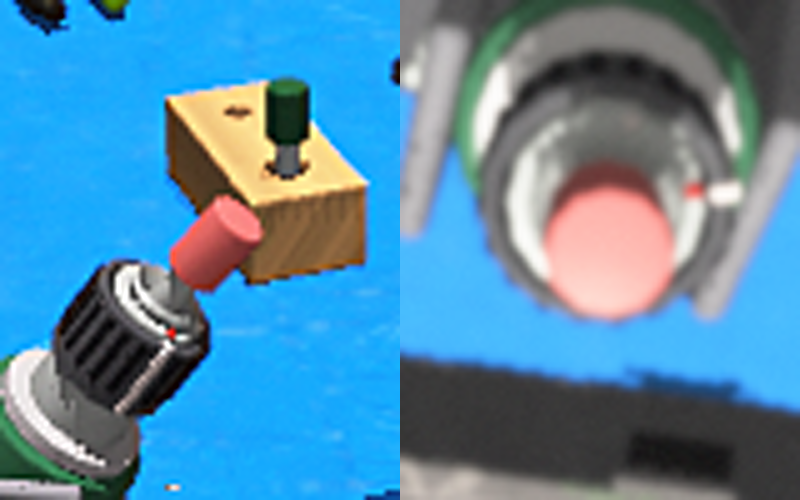

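The pink stone sits seated and straight, the white line stands at the red dot (crop (690,190) and (725,193)), and green is still in its hole. The robot is clear, so I'm handing in.

```bash
python3 -c "
from plant import r
print(r.finish_job())"
```

```text
the job is handed in; nothing more can be done
None
```

The pink stone is seated in the chuck with the sleeve turned to its clockwise stop; green is still in its hole and no small parts were touched. The job was handed in just after 29.7 s; no verdict was returned.

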